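Take the press weights off their barbed hooks and weigh down the glue-up

TASK

Two press weights hang on the barbed hooks of the small stand. Take both off their hooks (raise, tilt, and back the window over the barb, without forcing it) and lower each one gently, without dropping it, onto the pile of glued boards in the laminating jig: the round-footed weight in the middle of the half next to the stop block, the long-footed one in the middle of the other half with its foot lengthways along the boards. Leave both standing upright on the boards, and leave the glue bottle and the wax tin where they stand.

Things in the scene. Friction and masses are not known exactly. Their poses are not given: they have to be found in the camera images.
- round_weight_mid (a point): Middle of the round-footed weight. Its frame: x square to the strap, through the window (on the hook it points like the hook, within 0.1 rad), y along the strap's width, z up. Point 62.5 mm above the underside, on the weight's axis. Above it sits a light wooden grip, 12 mm thick (x), 46 mm wide (y), 83 to 125 mm above the underside: pinch it from above across the 12 mm.
- long_weight_mid (a point): Middle of the long-footed weight. Its frame: x square to the strap, through the window (on the hook it points like the hook, within 0.1 rad), y along the strap's width, z up. Point 62.5 mm above the underside, on the weight's axis. Above it sits a light wooden grip, 12 mm thick (x), 46 mm wide (y), 83 to 125 mm above the underside: pinch it from above across the 12 mm.
- round_weight: Round-footed weight, on either hook: foot a disc 60 mm across. Origin under the centre of the foot, axes as for its middle. About 0.4 kg, 125 mm high: steel foot 18 mm thick, then an upright steel strap 6 mm thick, 42 mm wide, with a window 28 mm wide, its edges 47 and 68 mm above the underside (21 mm high). It hangs with the window's upper edge on the hook's arm.
- long_weight: Long-footed weight, on the other hook: foot 46 mm (x) by 90 mm (y). Origin under the centre of the foot, axes as for its middle. About 0.4 kg, 125 mm high: steel foot 18 mm thick, then an upright steel strap 6 mm thick, 42 mm wide, with a window 28 mm wide, its edges 47 and 68 mm above the underside (21 mm high). It hangs with the window's upper edge on the hook's arm.
- hook_stand: Fixed stand; origin on the bench below where the weights hang (within 6 mm in x). Dark board x -70 to +45, y -100 to +100 mm, 15 mm thick; steel posts at x -50, y -60 and +60 mm, no higher than the hooks' arms; rail between them up to 56 mm. To pass the barb a weight must be tilted 25 to 50 degrees, top leaning back towards the post, foot swung outward, and drawn up along the shank.
- near_tip (a point): Near (stand y +60 mm) hook's tip. Hooks point to the stand's +x, to the robot's left: level arm 7 mm thick, axis 104.5 mm above the bench, to 22 mm in front of the stand's origin; then a shank 24 mm long, 7 mm thick, rises outward at 50 degrees to this tip (x 37.4 mm, height 122.9 mm); from it a barb 4 mm thick runs 9.5 mm back towards the post (to x 27.9, height 124.5 mm).
- far_tip (a point): Far (stand y -60 mm) hook's tip. Hooks point to the stand's +x, to the robot's left: level arm 7 mm thick, axis 104.5 mm above the bench, to 22 mm in front of the stand's origin; then a shank 24 mm long, 7 mm thick, rises outward at 50 degrees to this tip (x 37.4 mm, height 122.9 mm); from it a barb 4 mm thick runs 9.5 mm back towards the post (to x 27.9, height 124.5 mm).
- press_jig: Fixed laminating jig; origin on the bench under the pile's middle, x along the pile, z up. Base 15 mm thick, x -141 to +149 mm, 124 mm wide. The pile of glued boards, fixed in it, is 250 (x) by 90 mm (y); its flat top lies 35 to 79 mm above the bench, the height varies and is not told. Middles of its halves: x +62 (stop block half) and -62 mm. Round 10 mm pegs at x -100 and 0, y +-51.5 mm, up to 105 mm.
- stop_top (a point): Top centre of the stop block at the jig's +x end: far from the robot; 16 mm thick (x), 100 mm wide (y), 100 mm above the bench, 135 mm from the jig's origin.
- wood_glue: Loose glue bottle standing on the bench, to be left alone: 58 mm across, 185 mm high; origin at the centre of its underside.
- wax_tin: Loose flat wax tin lying on the bench, to be left alone: 86 mm across, 29 mm high; origin at the centre of its underside.
Things that resemble listed ones, but are neither listed nor needed, are in the scene too. Leave any blue look-alike of the round_weight alone.

How it is judged (in metres and radians):
At the end, for the whole second after the job is handed in: Both weights stand upright (within 4.5 degrees) and still on the pile: the round one 30 to 94 mm from its middle towards the stop block, the long one 30 to 80 mm the other way with its foot along the pile within 15 degrees; both within 14 mm of its centre line (x of round_weight_mid in the frame of press_jig between 0.03 and 0.094 m and y of round_weight_mid in the frame of press_jig between -0.014 and 0.014 m and x of long_weight_mid in the frame of press_jig between -0.08 and -0.03 m and y of long_weight_mid in the frame of press_jig between -0.014 and 0.014 m and angle between the y axis of long_weight_mid and the x axis of press_jig, either way round below 0.26 rad and angle between each of long_weight_mid, round_weight_mid's own z axis and vertical below 0.08 rad and height (world z) of long_weight_mid between 0.093 and 0.147 m and height (world z) of round_weight_mid between 0.093 and 0.147 m and linear speed of each of long_weight, round_weight below 0.02 m/s); the robot touches nothing.
It fails at once if a weight is forced against the hook or stand with over 60 N (contact force between any of long_weight, round_weight and hook_stand above 60 N).
It fails at once if a weight is dropped or knocked: it moves faster than 0.4 m/s with no finger on it ((linear speed of long_weight above 0.4 m/s and contact force between long_weight and the fingers below 0.1 N) or (linear speed of round_weight above 0.4 m/s and contact force between round_weight and the fingers below 0.1 N)).
It fails at once if the glue bottle or the wax tin is shifted by more than 25 mm or the bottle is tipped (distance of any of wood_glue, wax_tin from where it was at the start of the episode above 0.025 m or angle between wood_glue's own z axis and vertical above 0.4 rad).
It also fails if it takes over 72 s, if anything falls off the work surface, if the arm or the gripper's body presses on something with over 40 N, if the wrist force passes 120 N, or if a joint passes its speed limit or range.

ROBOT

A 6-joint arm with a two-finger parallel gripper is mounted at the origin on the work surface; the furniture and walls round the work are solid. World frame = base frame: x ahead of the robot, y to its left, z up, the work surface at z = 0. Lengths are in mm, angles in rad, forces in N, time in s.
With the tool pointing down it reaches from about 350 to 775 mm from the base axis. Payload 7.3 kg.
Tool frame: the origin (TCP) lies at the very end of the fingers, on their centre line; the grasp point (between the pads) lies 19 mm behind it (bot.grip_point_offset is the distance from the TCP to the grasp point, in mm); z points along the fingers, y is the line along which they close (so a half turn about z gives the same grasp; the last joint's range is limited). The gripper opens to 92 mm and grips with 3 to 60 N. Pads are 19 mm wide; open, the fingers measure 130 mm over their backs; the gripper's body (75 mm by 190 mm) begins 47 mm behind the grasp point.
Start: joints at [-1.315, 0.342, 1.524, -0, 1.275, -0.146], TCP at [205.339, -483.201, 200.441] pointing down, gripper open.
Joint ranges: [-2.53, 2.53], [-0.77, 2.02], [0.04, 2.7], [-1, 4.14], [0.28, 2.66], [-3.11, 3.11]. Speed limits (rad/s): [2.57, 2.57, 3.14, 3.14, 3.14, 3.14].

INTERFACE

Orientations are given as [roll, pitch, yaw] about the fixed x, y, z axes, in that order (R = Rz(yaw) Ry(pitch) Rx(roll)).
In Python, from plant import bot gives the robot as it stands. The module is installed in compiled form; this text tells all that it offers.
- The arm moves only by the shell command python3 -m jog 'ROWS' [OPENING]. ROWS is JSON, a list of rows, each a list of 6 numbers: the shift along the tool's x, y, z in mm, then the turn, a rotation vector about the tool's x, y, z in rad. In form: [[dx, dy, dz, rx, ry, rz], ...]. A call has 1 to 12 rows; each row shifts and turns the commanded pose from where the row before left it, along the tool's axes as they then stand; what a row does not reach is not made up. A row lasts 1/10 s, in which the tool goes at most 50 mm and 8.59 degrees, less where a joint would pass 70% of its speed; a pose out of reach is approached as far as the arm can. A call with a gripper value outside its range is refused whole. OPENING is the opening in per cent of the stroke, from 0 (shut) to 100 (fully open), set as the call begins (- or left out, the last holds). The fingers move at their own pace and stop on an object; the grip force is fixed at half the most. Time passes only in rows, so rows that do not move let the fingers close. It gives the time, the measured TCP pose, the force, the opening and the grip force at its end, in the units of the state.
- bot.get_obs(): the state, without advancing time (a new reading comes with each control period).
- bot.capture(name): name is "side" or "top" or "wrist"; returns the picture (400x640x3 uint8, red, green, blue); there is no depth.
- bot.camera_model(name): a dict with "fx", "fy", "cx", "cy" (pixels), "position" and "orientation" of the camera in the world; the wrist camera has in their place "T_tool_cam" (4x4, takes a point from camera to tool coordinates, whose origin is the TCP and whose axes are the flange's). Camera axes: x right, y down, z forward; pixel columns grow to the right and rows downward; lengths in mm; the calibration is good to about 2 mm. A picture is of the moment at which its call begins: read the wrist's pose just before it. camera_model takes no time and is no camera call.
- bot.close_job(): hands the job in; it is judged then, once.
Trained networks look in the newest picture that a camera, given by its name, has taken for a name from the list of things; names that differ only in an ending like _2 or _b are one class to them, and where a whole thing is asked for, a point or a joint stands for the part that bears it (a point fixed in the world has none). Each returns a list of dicts, best first, with "p" (0 to 1); they miss things now and then, are a little off and sometimes report something else, mostly with a low value. They report only what shows in the picture. A call takes as long as a camera call. They do not tell look-alikes from the thing itself.
- bot.outline_of(target, camera): "mask" (400x640 bool, what is visible of it) and "pixel" ([column, row] in pixels, amid what is visible of it).
The state is a dict: "time": time; "joint_positions": joint angles; "dq": joint speeds; "tau": joint torques, N m; "tool_pos": TCP position; "tcp_rot": TCP orientation; "contact_force": force on the tool from outside, world axes, zero at the start; "moment": the same for the moment, N m; "grip_width": finger opening in mm; "finger_force": force on a finger pad.
Only numpy, scipy, OpenCV 4.12 (cv2) and the standard library are available. Lean on these libraries where they do the work, as an engineer would, in place of code of your own. Each camera call takes 0.05 s, during which the arm holds its last target. There are 200 camera calls.

## Working session

There is one attempt and no reset: what is moved stays moved. The work goes in short steps, Python scripts to look and compute and a shell command to move; the robot and the scene stay as the last step left them, time stands still between calls to the robot, and variables do not carry over. Pictures are saved under pics/ and viewed, at most 10 in all, crops included, and the job is handed in when it is done.

```bash
mkdir -p pics; cat > h.py <<'E'
import numpy as np, cv2
from plant import bot
from scipy.spatial.transform import Rotation as R
def cam(n):
    m=bot.camera_model(n)
    K=np.array([[m['fx'],0,m['cx']],[0,m['fy'],m['cy']],[0,0,1.]])
    if 'T_tool_cam' in m:
        o=bot.get_obs();T=np.eye(4);T[:3,:3]=R.from_euler('xyz',o['tcp_rot']).as_matrix();T[:3,3]=o['tool_pos']
        T=T@np.array(m['T_tool_cam']);return K,T[:3,:3],T[:3,3]
    q=np.array(m['orientation']);
    Rm=q if q.shape==(3,3) else (R.from_euler('xyz',q).as_matrix() if q.size==3 else R.from_quat(q).as_matrix())
    return K,Rm,np.array(m['position'])
def ray(c,px):
    K,Rm,p=c; d=Rm@np.linalg.solve(K,[px[0],px[1],1.]); return p,d/np.linalg.norm(d)
def onz(c,px,z):
    p,d=ray(c,px); return p+d*(z-p[2])/d[2]
def proj(c,X):
    K,Rm,p=c; v=K@(Rm.T@(np.array(X,float)-p)); return v[:2]/v[2]
def tri(rs):
    A=np.zeros((3,3));b=np.zeros(3)
    for p,d in rs:
        M=np.eye(3)-np.outer(d,d);A+=M;b+=M@p
    return np.linalg.solve(A,b)
def save(n,im): cv2.imwrite('pics/'+n,im[:,:,::-1])
E
python3 - <<'E'
from h import *
np.set_printoptions(precision=1,suppress=True)
print(bot.get_obs())
for n in ['top','side']:
    print(bot.camera_model(n))
    im=bot.capture(n);save(n+'0.png',im);c=cam(n)
    for t in ['round_weight_mid','long_weight_mid','round_weight','long_weight','near_tip','far_tip','stop_top','press_jig','hook_stand','wood_glue','wax_tin']:
        print(n,t,[(round(r['p'],2),np.round(r['pixel']),int(r['mask'].sum())) for r in bot.outline_of(t,n)[:3]])
E
```

```text
{'time': 0.0, 'joint_positions': array([-1.3,  0.3,  1.5, -0. ,  1.3, -0.1]), 'dq': array([-0., -0.,  0., -0.,  0.,  0.]), 'tau': array([ -0. , -43.1, -24.4,   0.1,   0.1,  -0. ]), 'tool_pos': array([ 205.2, -482.7,  199.7]), 'tcp_rot': array([-3.1, -0. ,  0.4]), 'contact_force': array([-0.4,  0.7,  0.4]), 'moment': array([ 0. , -0.1, -0. ]), 'finger_force': 0.0, 'grip_width': 91.65972238187668}
{'fx': 392.1122195689301, 'fy': 392.1122195689301, 'cx': 318.66818779165607, 'cy': 205.37239872896217, 'position': array([500.4,  42. , 945.4]), 'orientation': array([-3.1, -0. , -1.6])}
top round_weight_mid [(0.98, array([425., 188.]), 610), (0.7, array([341., 158.]), 1047), (0.59, array([218., 175.]), 647)]
top long_weight_mid [(0.61, array([428., 236.]), 949)]
top round_weight [(0.79, array([427., 186.]), 644)]
top long_weight [(0.76, array([425., 243.]), 966)]
top near_tip [(0.62, array([416., 216.]), 2881)]
top far_tip [(0.6, array([418., 215.]), 2764)]
top stop_top [(0.84, array([291., 195.]), 1985)]
top press_jig [(0.66, array([294., 200.]), 1806)]
top hook_stand [(0.67, array([416., 2
[... 307 characters left out ...]
7, 605.9, 665.2]), 'orientation': array([-2.3, -0. , -2.7])}
side round_weight_mid [(0.87, array([219., 287.]), 1399), (0.72, array([343., 144.]), 872)]
side long_weight_mid [(0.57, array([391., 163.]), 1220)]
side round_weight [(0.62, array([344., 146.]), 839), (0.56, array([226., 286.]), 1454)]
side long_weight [(0.56, array([386., 163.]), 1058)]
side near_tip [(0.57, array([364., 179.]), 1920)]
side far_tip [(0.69, array([366., 176.]), 2019)]
side stop_top [(0.65, array([279., 274.]), 3005)]
side press_jig [(0.72, array([280., 271.]), 2850)]
side hook_stand [(0.64, array([365., 177.]), 2081)]
side wood_glue [(0.8, array([410., 212.]), 1707)]
side wax_tin [(0.56, array([281., 201.]), 874)]
```

```bash
python3 - <<'E'
import cv2
a=cv2.imread('pics/top0.png')[110:320,190:480];cv2.imwrite('pics/top0c.png',cv2.resize(a,None,fx=2.7,fy=2.7,interpolation=2))
a=cv2.imread('pics/side0.png')[90:360,180:480];cv2.imwrite('pics/side0c.png',cv2.resize(a,None,fx=2.2,fy=2.2,interpolation=2))
E
```

```text
(no output)
```

View pics/top0c.png

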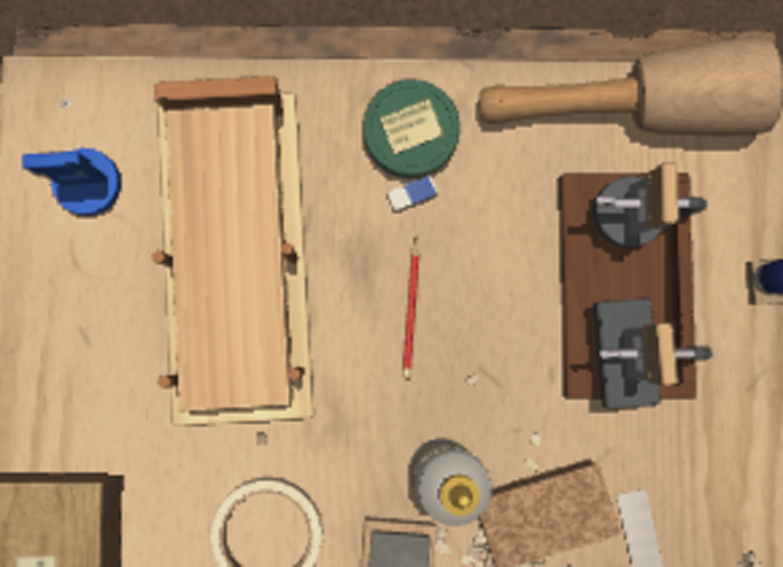

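View pics/side0c.png

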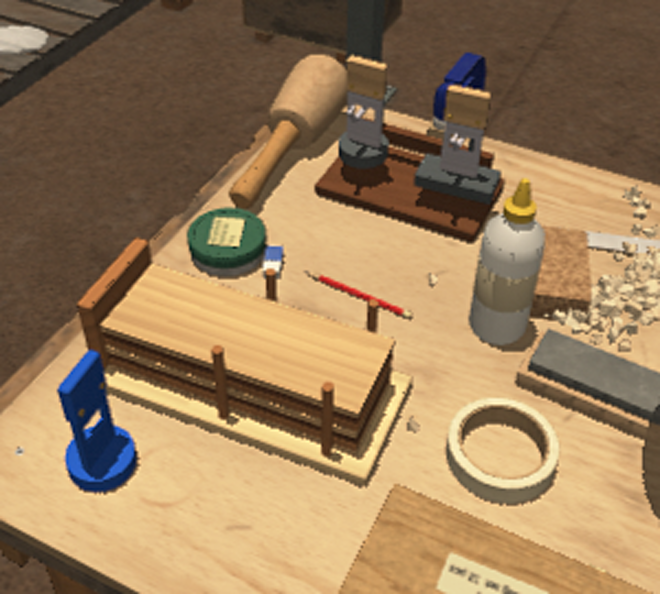

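```bash
cat > fit.py <<'E'
from h import *
from scipy.optimize import least_squares
np.set_printoptions(precision=2,suppress=True)
t=lambda x,y:(x/2.7+190,y/2.7+110); s=lambda x,y:(x/2.2+180,y/2.2+90)
ct,cs=cam('top'),cam('side')
T=lambda p,X:[p[0]+np.cos(p[2])*X[0]-np.sin(p[2])*X[1],p[1]+np.sin(p[2])*X[0]+np.cos(p[2])*X[1],X[2]]
def J(p):
    h=p[3]
    L=[(ct,(-0,51.5,105),t(160,256)),(ct,(0,-51.5,105),t(288,246)),(ct,(-100,51.5,105),t(165,379)),(ct,(-100,-51.5,105),t(295,371)),
       (ct,(143,50,100),t(154,84)),(ct,(143,-50,100),t(276,77)),(ct,(-125,45,h),t(178,409)),(ct,(-125,-45,h),t(284,404)),
       (cs,(0,51.5,105),s(218,348)),(cs,(-100,51.5,105),s(328,385)),(cs,(0,-51.5,105),s(271,270)),(cs,(-100,-51.5,105),s(373,302)),
       (cs,(-125,45,h),s(360,415)),(cs,(-125,-45,h),s(393,343)),(cs,(125,45,h),s(102,325))]
    return np.concatenate([proj(c,T(p,X))-np.array(u) for c,X,u in L])
r=least_squares(J,[600,100,0,60],loss='soft_l1');print('jig',r.x,r.fun.reshape(-1,2).round(1).tolist())
for n,z,px in [('near',122.9,(600,352)),('far',122.9,(597,202))]: print(n,onz(ct,t(*px),z))
for n,px in [('farpostend',(706,204)),('nearpost',(711,353))]: print(n,onz(ct,t(*px),105))
for n,pp in [('board',[(561,173),(564,398),(692,174),(694,398)])]:
    for p in pp: print(n,onz(ct,t(*p),15))
for n,pp in [('far',[(661,163),(649,223),(677,163),(676,220)]),('near',[(656,324),(673,324),(681,383),(664,384)])]:
    for p in pp: print('grip',n,onz(ct,t(*p),165))
for n,pp in [('fargrip s',[(347,57),(386,64)]),('near',[(447,86),(490,92)])]:
    for p in pp: print('grip',n,onz(cs,s(*p),165))
print(onz(ct,t(411,128),29),onz(ct,t(460,495),185))
E
python3 fit.py
```

```text
jig [575.23 141.     0.06  70.54] [[-0.8, -0.4], [-0.4, 0.7], [-0.8, 0.8], [-0.6, 1.1], [-0.1, -1.3], [0.2, -1.2], [0.5, 0.4], [1.9, -0.0], [-0.2, -0.5], [-0.1, -0.2], [0.2, -0.1], [0.4, -0.4], [-0.8, 0.2], [1.2, -0.8], [-0.4, 0.4]]
near [ 497.88 -154.73  122.9 ]
far [ 614.93 -153.8   122.9 ]
farpostend [ 616.52 -245.32  105.  ]
nearpost [ 497.74 -246.84  105.  ]
board [ 655.67 -147.81   15.  ]
board [ 457.33 -148.64   15.  ]
board [ 655.73 -264.2    15.  ]
board [ 458.23 -262.12   15.  ]
grip far [ 638.78 -191.86  165.  ]
grip far [ 593.67 -182.19  165.  ]
grip far [ 638.88 -203.8   165.  ]
grip far [ 596.08 -202.28  165.  ]
grip near [ 518.87 -186.15  165.  ]
grip near [ 518.97 -198.67  165.  ]
grip near [ 475.85 -203.77  165.  ]
grip near [ 475.03 -191.29  165.  ]
grip fargrip s [ 640.26 -192.93  165.  ]
grip fargrip s [ 596.13 -199.31  165.  ]
grip near [ 520.84 -187.97  165.  ]
grip near [ 476.74 -197.95  165.  ]
[692.17 -13.6   29.  ] [396.49 -39.57 185.  ]
```

```bash
python3 - <<'E'
import cv2,numpy as np
a=cv2.imread('pics/top0.png')[130:330,400:640];b=cv2.imread('pics/side0.png')[60:190,320:450]
A=cv2.resize(a,(480,400),interpolation=2);B=cv2.resize(b,(312,312),interpolation=2)
m=np.zeros((400,792,3),np.uint8);m[:,:480]=A;m[:312,480:]=B;cv2.imwrite('pics/m1.png',m)
E
```

```text
(no output)
```

View pics/m1.png

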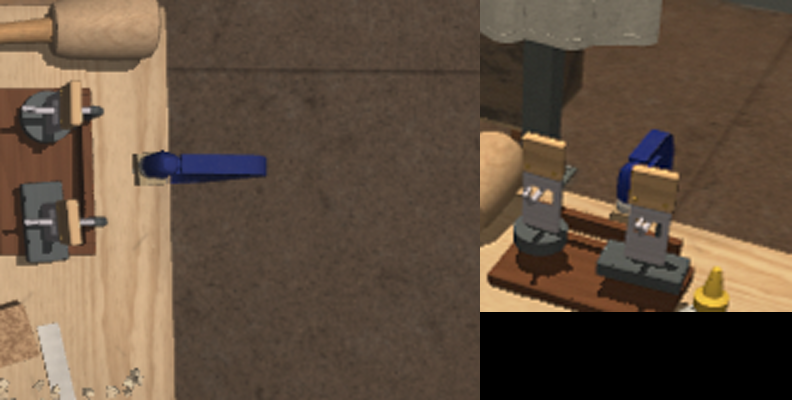

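```bash
python3 - <<'E'
from h import *
np.set_printoptions(precision=1,suppress=True)
ct,cs=cam('top'),cam('side')
t=lambda x,y:(x/2+400,y/2+130); s=lambda x,y:((x-480)/2.4+320,y/2.4+60)
for a,b in [((160,165),(657,133)),((160,165),(630,165)),((265,166),(665,135)),((145,165),(628,200))]:
    X=tri([ray(ct,t(*a)),ray(cs,s(*b))]);print(X,proj(ct,X)-np.array(t(*a)),proj(cs,X)-np.array(s(*b)))
E
```

```text
[ 544.2 -294.7  141.4] [2.2 5.8] [-5.  -0.1]
[ 560.9 -312.2   87.5] [-0.2 -0.5] [0.4 0. ]
[ 562.7 -443.1   59. ] [-0.2 -0.4] [ 0.4 -0. ]
[ 562.  -315.8   38.8] [0.2 0.5] [-0.4 -0. ]
```

```bash
cat > clr.py <<'E'
import numpy as np
def rect(a0,a1,h,c,th,h0=None):
    u=np.array([-np.sin(th),np.cos(th)]);n=np.array([np.cos(th),np.sin(th)])
    lo=-h if h0 is None else h0
    return [(a,b) for a in np.arange(a0,a1+.1,1) for b in np.arange(lo,h+.1,1)],u,n
CAP=[((-45,104.5),(22,104.5),3.5),((22,104.5),(37.4,122.9),3.5),((37.4,122.9),(27.9,124.5),2)]
def clr(x,z,th,foot,g=27):
    # g: grasp point above window centre
    best=(99,'')
    for nm,(a0,a1,h,h0) in dict(up=(10.5,25.5,3,None),grip=(25.5,67.5,6,None),low=(-39.5,-10.5,3,None),foot=(-57.5,-39.5,foot,None),ff=(g-19,g+25,25,6),fb=(g-19,g+25,-6,-25)).items():
        P,u,n=rect(a0,a1,h,None,th,h0)
        P=np.array([x,z])+np.array([a*u+b*n for a,b in P])
        for i,(A,B,r) in enumerate(CAP):
            A=np.array(A);B=np.array(B);t=np.clip((P-A)@(B-A)/((B-A)@(B-A)),0,1)
            d=np.linalg.norm(P-A-t[:,None]*(B-A),axis=1).min()-r
            if d<best[0]: best=(round(d,1),nm+str(i))
    return best
if __name__=='__main__':
    D=np.radians
    for thd in (30,36,40,44):
        print(thd)
        for ph in np.arange(0,1.01,.1): pass
        # tilt in place then slide
        for x in (0,4,8): print('tilt',x,[clr(x,104.5,D(a),30,46)[0:2] for a in (0,10,20,30,thd)])
        for k in range(0,11):
            best=max(((clr(12+k*4*.643+p*-.766, 104.5+k*4*.766+p*.643,D(thd),30,46),p) for p in (-2,0,2,3.5,5)),key=lambda q:q[0][0])
            print(k*4,best)
E
python3 clr.py
```

```text
30
tilt 0 [(np.float64(5.6), 'ff2'), (np.float64(6.3), 'up0'), (np.float64(5.3), 'up0'), (np.float64(4.1), 'low0'), (np.float64(4.1), 'low0')]
tilt 4 [(np.float64(5.0), 'ff2'), (np.float64(6.3), 'up0'), (np.float64(5.3), 'up0'), (np.float64(4.1), 'low0'), (np.float64(4.1), 'low0')]
tilt 8 [(np.float64(5.0), 'ff2'), (np.float64(6.3), 'up0'), (np.float64(5.3), 'up0'), (np.float64(4.1), 'low0'), (np.float64(4.1), 'low0')]
0 ((np.float64(4.1), 'low0'), 0)
4 ((np.float64(2.6), 'low0'), -2)
8 ((np.float64(1.2), 'low1'), -2)
12 ((np.float64(-0.2), 'low1'), -2)
16 ((np.float64(-0.3), 'low1'), -2)
20 ((np.float64(-0.3), 'low1'), -2)
24 ((np.float64(-0.3), 'low1'), -2)
28 ((np.float64(-0.3), 'low1'), -2)
32 ((np.float64(-0.3), 'low1'), -2)
36 ((np.float64(-0.3), 'low1'), -2)
40 ((np.float64(1.0), 'low1'), -2)
36
tilt 0 [(np.float64(5.6), 'ff2'), (np.float64(6.3), 'up0'), (np.float64(5.3), 'up0'), (np.float64(4.1), 'low0'), (np.float64(3.2), 'up0')]
tilt 4 [(np.float64(5.0), 'ff2'), (np.float64(6.3), 'up0'), (np.float64(5.3), 'up0'), (np.float64(4.1), 'low0'), (np.float64(3.2), 'up0')]
tilt 8 [
[... 1414 characters left out ...]
.1), 'low0'), (np.float64(-1.4), 'fb0')]
tilt 4 [(np.float64(5.0), 'ff2'), (np.float64(6.3), 'up0'), (np.float64(5.3), 'up0'), (np.float64(4.1), 'low0'), (np.float64(-1.4), 'fb0')]
tilt 8 [(np.float64(5.0), 'ff2'), (np.float64(6.3), 'up0'), (np.float64(5.3), 'up0'), (np.float64(4.1), 'low0'), (np.float64(-1.4), 'fb0')]
0 ((np.float64(-0.2), 'fb0'), 2)
4 ((np.float64(0.3), 'fb0'), -2)
8 ((np.float64(1.2), 'low0'), -2)
12 ((np.float64(1.0), 'low1'), -2)
16 ((np.float64(1.0), 'low1'), -2)
20 ((np.float64(1.0), 'low1'), -2)
24 ((np.float64(1.0), 'low1'), -2)
28 ((np.float64(1.0), 'low1'), -2)
32 ((np.float64(1.0), 'low1'), -2)
36 ((np.float64(1.2), 'low1'), -2)
40 ((np.float64(3.6), 'low1'), -2)
```

```bash
python3 - <<'E'
from clr import *
D=np.radians
for thd in (32,36,40,44):
    print(thd,'tilt',[clr(6,104.5+dz,D(thd),30,52) for dz in (-1,0,1,2)])
    for k in range(-12,41,4):
        best=max(((clr(22+k*.643-p*.766, 104.5+k*.766+p*.643,D(thd),30,52),p) for p in np.arange(-4,9,1)),key=lambda q:q[0][0])
        x,z=22+k*.643-best[1]*.766, 104.5+k*.766+best[1]*.643
        print(k,float(best[0][0]),best[0][1],best[1],round(x,1),round(z,1))
E
```

```text
32 tilt [(np.float64(2.8), 'up0'), (np.float64(3.8), 'up0'), (np.float64(2.8), 'low0'), (np.float64(1.8), 'low0')]
-12 -0.2 up0 8 8.2 100.5
-8 2.8 up0 8 10.7 103.5
-4 3.9 low1 5 15.6 104.7
0 5.1 up0 2 20.5 105.8
4 5.5 up1 0 24.6 107.6
8 3.6 low1 2 25.6 111.9
12 1.9 up2 3 27.4 115.6
16 2.5 up2 3 30.0 118.7
20 2.7 up2 2 33.3 121.1
24 4.4 up2 1 36.7 123.5
28 6.6 low1 -1 40.8 125.3
32 8.0 up1 -3 44.9 127.1
36 10.7 up1 -4 48.2 129.5
40 12.9 low1 -4 50.8 132.6
36 tilt [(np.float64(2.2), 'up0'), (np.float64(3.2), 'up0'), (np.float64(2.2), 'low0'), (np.float64(1.2), 'low0')]
-12 -0.8 up0 8 8.2 100.5
-8 2.2 up0 8 10.7 103.5
-4 3.4 up0 5 15.6 104.7
0 4.5 up0 2 20.5 105.8
4 5.9 up1 0 24.6 107.6
8 4.0 up2 1 26.4 111.3
12 2.4 up2 3 27.4 115.6
16 2.6 up2 3 30.0 118.7
20 3.0 low1 3 32.6 121.7
24 4.0 low1 2 35.9 124.2
28 6.1 up2 -1 40.8 125.3
32 8.2 up1 -2 44.1 127.7
36 10.6 up1 -3 47.4 130.1
40 13.6 up1 -4 50.8 132.6
40 tilt [(np.float64(1.6), 'up0'), (np.float64(2.6), 'up0'), (np.float64(1.6), 'low0'), (np.float64(0.6), 'low0')]
-12 -1.4 up0 8 8.2 100.5
-8 1.6 up0 8 10.7 103.5
-4 2.8 up0 5 15.6 104.7
0 4.1 low1 3 19.7 106.4
4 5.7 up0 0 24.6 107.6
8 4.8 up2 1 26.4 111.3
12 3.1 up2 3 27.4 115.6
16 2.7 up2 3 30.0 118.7
20 3.3 low1 3 32.6 121.7
24 3.9 up2 2 35.9 124.2
28 6.0 up2 0 40.0 125.9
32 7.8 low1 -1 43.3 128.4
36 10.4 low1 -2 46.7 130.8
40 13.3 up1 -3 50.0 133.2
44 tilt [(np.float64(1.0), 'up0'), (np.float64(2.0), 'low0'), (np.float64(1.0), 'low0'), (np.float64(-0.0), 'low0')]
-12 -2.1 up0 8 8.2 100.5
-8 1.0 up0 8 10.7 103.5
-4 2.1 up0 5 15.6 104.7
0 3.9 up0 3 19.7 106.4
4 5.6 low0 1 23.8 108.2
8 5.6 up2 1 26.4 111.3
12 3.6 low1 3 27.4 115.6
16 2.9 up2 3 30.0 118.7
20 3.3 up2 3 32.6 121.7
24 3.7 low1 3 35.1 124.8
28 5.7 low1 1 39.2 126.6
32 8.0 up1 -1 43.3 128.4
36 10.2 low1 -1 45.9 131.4
40 13.1 up1 -2 49.3 133.9
```

```bash
python3 -m jog '[[0,0,-50,0,0,0],[0,0,-50,0,0,0],[0,0,0,0,0,0.14],[0,0,0,0,0,0.14]]' 50; python3 - <<'E'
from h import *
from scipy.spatial.transform import Rotation as R
o=bot.get_obs();Rm=R.from_euler('xyz',o['tcp_rot']).as_matrix();print(o['tool_pos'],o['tcp_rot'],Rm.T@(np.array([557,-195,300])-o['tool_pos']),bot.camera_model('wrist')['T_tool_cam'])
E
```

```text
time: 1.6
tool_pos: [205.5, -483.9, 302.3]
tcp_rot: [3.138, -0.001, 0.116]
contact_force: [-0.5, -0.7, -1.2]
grip_width: 64.1
finger_force: 0.0
[ 205.53320399 -483.85857676  302.28635825] [ 3.13767595e+00 -5.52576273e-04  1.16247771e-01] [ 382.59695406 -246.15164444    1.53368412] [[-2.42662422e-04 -9.67985297e-01 -2.51006783e-01  6.63004158e+01]
 [ 9.99999833e-01 -3.66597952e-04  4.46996072e-04  1.81438327e+00]
 [-5.24704198e-04 -2.51006632e-01  9.67985225e-01 -1.84460079e+02]
 [ 0.00000000e+00  0.00000000e+00  0.00000000e+00  1.00000000e+00]]
```

```bash
python3 -m jog '[[36,-28,5,0,0,0],[36,-28,5,0,0,0],[36,-28,5,0,0,0],[36,-28,5,0,0,0],[36,-28,5,0,0,0],[36,-28,5,0,0,0],[36,-28,5,0,0,0],[36,-28,5,0,0,0],[36,-28,5,0,0,0],[0,0,0,0,0,0],[0,0,0,0,0,0]]' 50; python3 - <<'E'
from h import *
np.set_printoptions(precision=1,suppress=True)
c=cam('wrist');im=bot.capture('wrist');save('w1.png',im)
print(bot.get_obs()['tool_pos'])
ct=cam('top')
for t in ['long_weight','long_weight_mid','near_tip']:
    print(t,[(round(r['p'],2),np.round(r['pixel'])) for r in bot.outline_of(t,'wrist')[:2]])
# predicted points
for X in [(519,-187,165),(519,-199,165),(476,-204,165),(475,-191,165),(498,-155.6,122.9)]: print(X,proj(c,X))
E
```

```text
time: 2.7
tool_pos: [496.6, -192.9, 255.1]
tcp_rot: [-3.142, 0.001, 0.124]
contact_force: [0.0, -0.7, 1.0]
grip_width: 45.8
finger_force: 0.0
[ 496.1 -193.8  255.3]
long_weight []
long_weight_mid [(0.86, array([325., 172.]))]
near_tip [(0.75, array([349., 115.]))]
(519, -187, 165) [319.2 169.4]
(519, -199, 165) [332.2 171. ]
(476, -204, 165) [331.6 216.2]
(475, -191, 165) [317.8 215.6]
(498, -155.6, 122.9) [288.1 179. ]
```

View pics/w1.png

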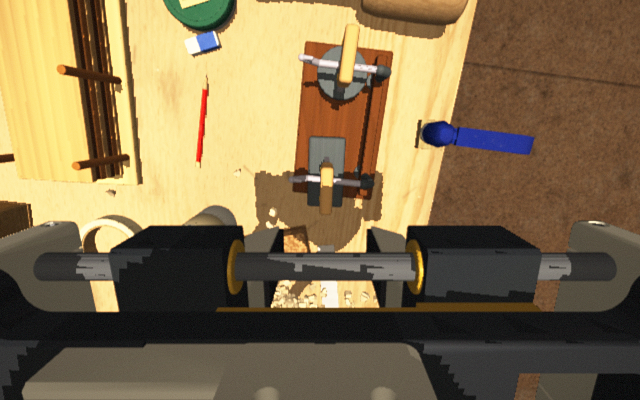

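```bash
python3 - <<'E'
import cv2,numpy as np
a=cv2.imread('pics/w1.png');A=a[15:110,290:400];B=a[135:230,280:390]
cv2.imwrite('pics/w1c.png',np.hstack([cv2.resize(z,None,fx=3.6,fy=6,interpolation=2) for z in (A,B)]))
E
```

```text
(no output)
```

View pics/w1c.png

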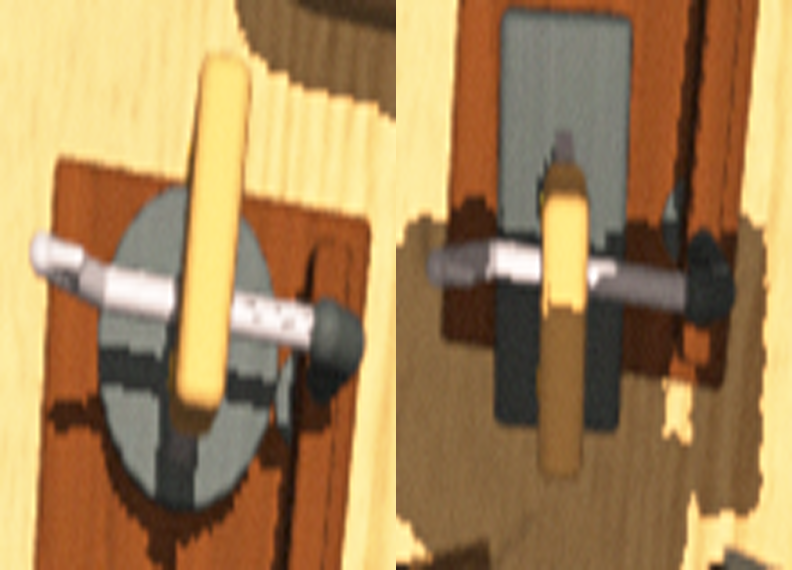

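```bash
cat > e.py <<'E'
from h import *
np.set_printoptions(precision=1,suppress=True)
K,Rm,p=cam('wrist')
c=(K,Rm,p)
f=lambda x,y:(x/3.6+290,y/6+15); n=lambda x,y:((x-396)/3.6+280,y/6+135)
for nm,P in [('far',[f(205,55),f(250,60),f(225,405),f(180,398)]),('near',[n(543,195),n(587,195),n(580,475),n(540,475)])]:
    Q=np.array([onz(c,q,165) for q in P]);a=Q[0]+Q[1]-Q[2]-Q[3];print(nm,Q.mean(0),'yaw',np.arctan2(a[1],a[0]),np.linalg.norm(a)/2,'foot?')
print(onz(c,f(36,257),122.9),onz(c,n(432,265),122.9))
print('far foot disc',onz(c,f(186,348),58),'board edges',[onz(c,f(*q),15) for q in [(58,160),(370,222)]])
E
python3 e.py
```

```text
far [ 617.5 -203.1  165. ] yaw 0.009134695698245574 44.187068223527326 foot?
near [ 498.4 -198.   165. ] yaw 0.09210323343542964 44.584488650245625 foot?
[ 616.8 -158.3  122.9] [ 497.3 -159.6  122.9]
far foot disc [ 617.6 -202.4   58. ] board edges [array([ 655.5, -153.9,   15. ]), array([ 656.8, -265.9,   15. ])]
```

```bash
python3 -m jog '[[2,3,30,0,0,0.03],[0,0,40,0,0,0],[0,0,34,0,0,0],[0,0,15,0,0,0],[0,0,5,0,0,0],[0,0,0,0,0,0]]' 46; python3 - <<'E'
from h import *
o=bot.get_obs();print(o['tool_pos'],o['tcp_rot'],o['contact_force'])
E
```

```text
time: 3.5
tool_pos: [498.3, -197.2, 131.5]
tcp_rot: [-3.142, 0.0, 0.09]
contact_force: [0.7, -0.3, -0.0]
grip_width: 42.1
finger_force: 0.0
[ 498.31087886 -197.21840632  131.49233473] [-3.14154238e+00  2.19445851e-04  9.03431848e-02] [ 0.73637348 -0.26707223 -0.04529392]
```

```bash
python3 -m jog '[[0,0,0,0,0,0],[0,0,0,0,0,0],[0,0,0,0,0,0],[0,0,0,0,0,0],[0,0,0,0,0,0],[0,0,0,0,0,0]]' 0
```

```text
time: 4.1
tool_pos: [498.9, -196.2, 131.8]
tcp_rot: [-3.142, -0.001, 0.092]
contact_force: [0.2, 1.8, 2.4]
grip_width: 11.4
finger_force: 30.1
```

```bash
python3 -m jog '[[0,0,-2,0,0,0],[0,0,-3,0,0,0],[0,0,-2,0,0,0],[0,0,0,0,0,0]]'; cat > plan.py <<'E'
# print tool-frame rows for window-centre path; weight frame in stand coords
import numpy as np, sys
d=75-0  # placeholder
E
python3 - <<'E'
from h import *
o=bot.get_obs();print(o['tool_pos'],o['contact_force'],o['moment'])
E
```

```text
time: 4.5
tool_pos: [498.7, -196.6, 138.5]
tcp_rot: [3.141, -0.0, 0.092]
contact_force: [-0.1, -0.3, -3.7]
grip_width: 11.7
finger_force: 29.9
[ 498.70571725 -196.55257523  138.53168155] [-0.10031891 -0.31110053 -3.69364236] [-0.01716456 -0.00985513  0.05931225]
```

```bash
cat > plan.py <<'E'
from h import *
def rows(W,L,x0,z0,th0=0.):
    """W: list of (x,z,theta deg) window centres in stand frame; yields tool rows. tool y=-n, z=-u"""
    out=[];x,z,th=x0,z0,np.radians(th0)
    tcp=np.array([x,z])+L*np.array([-np.sin(th),np.cos(th)])
    for X,Z,T in W:
        T=np.radians(T);t2=np.array([X,Z])+L*np.array([-np.sin(T),np.cos(T)]);d=t2-tcp
        n=np.array([np.cos(th),np.sin(th)]);u=np.array([-np.sin(th),np.cos(th)])
        out.append([0,round(-float(n@d),1),round(-float(u@d),1),round(float(T-th),4),0,0]);tcp,th=t2,T
    return out
if __name__=='__main__':
    A=rows([(-1,104.5,6),(2,104.5,13),(5,104.5,20),(8,104.5,26),(11,104.6,32),(15.6,104.7,38),(20.5,106,38)],34,-3,104.5)
    B=rows([(24.6,107.6,38),(26.4,111.3,39),(27.4,115.6,40),(30,118.7,40),(32.6,121.7,40),(36,124.4,40)],34,20.5,106,38)
    C=rows([(41,127,40),(50,133,40),(60,142,40),(75,160,40),(90,180,32),(100,195,24),(100,205,16),(100,215,8),(100,215,0)],34,36,124.4,40)
    for r in (A,B,C): print(r)
E
python3 plan.py
```

```text
[[0, 1.6, 0.2, 0.1047, 0, 0], [0, 1.2, 0.6, 0.1222, 0, 0], [0, 1.2, 0.9, 0.1222, 0, 0], [0, 0.7, 1.2, 0.1047, 0, 0], [0, 0.8, 1.4, 0.1047, 0, 0], [0, -0.4, 2.5, 0.1047, 0, 0], [0, -4.7, 2.0, 0.0, 0, 0]]
[[0, -4.2, 1.3, 0.0, 0, 0], [0, -3.1, -1.8, 0.0175, 0, 0], [0, -2.9, -2.7, 0.0175, 0, 0], [0, -4.0, -0.7, 0.0, 0, 0], [0, -3.9, -0.6, 0.0, 0, 0], [0, -4.3, 0.1, 0.0, 0, 0]]
[[0, -5.5, 1.2, 0.0, 0, 0], [0, -10.8, 1.2, 0.0, 0, 0], [0, -13.4, -0.5, 0.0, 0, 0], [0, -23.1, -4.1, 0.0, 0, 0], [0, -29.1, -5.3, -0.1396, 0, 0], [0, -21.2, -7.1, -0.1396, 0, 0], [0, -8.8, -8.8, -0.1396, 0, 0], [0, -7.5, -9.3, -0.1396, 0, 0], [0, -4.7, 0.3, -0.1396, 0, 0]]
```

```bash
python3 -m jog '[[0,0,0,0,0,0.09],[0,1.6,0.2,0.105,0,0],[0,1.2,0.6,0.122,0,0],[0,1.2,0.9,0.122,0,0],[0,0.7,1.2,0.105,0,0],[0,0.8,1.4,0.105,0,0],[0,0,0,0,0,0]]'
```

```text
time: 5.2
tool_pos: [497.8, -202.8, 130.8]
tcp_rot: [-2.58, 0.003, -0.002]
contact_force: [-0.8, -0.9, -4.6]
grip_width: 11.6
finger_force: 30.0
```

```bash
python3 -m jog '[[0,0,0,0,0,0]]'; python3 - <<'E'
from h import *
for i in range(1):
    o=bot.get_obs();print(o['tool_pos'],o['tcp_rot'],o['contact_force'],o['moment'])
E
```

```text
time: 5.3
tool_pos: [498.5, -201.1, 132.6]
tcp_rot: [-2.585, 0.001, 0.001]
contact_force: [0.2, 0.3, -2.4]
grip_width: 11.6
finger_force: 29.9
[ 498.54637745 -201.06523088  132.63614285] [-2.58455330e+00  8.84252582e-04  8.04516090e-04] [ 0.16944752  0.25330893 -2.43804361] [-0.68327753  0.01833887 -0.01420379]
```

```bash
python3 -m jog '[[0,-0.4,2.5,0.105,0,0],[0,-4.7,2.0,0,0,0],[0,0,0,0,0,0]]';  python3 -m jog '[[0,-4.2,1.3,0,0,0],[0,-3.1,-1.8,0.017,0,0],[0,0,0,0,0,0]]'
```

```text
time: 5.6
tool_pos: [498.8, -192.9, 133.2]
tcp_rot: [-2.481, -0.0, 0.003]
contact_force: [0.7, 0.3, -3.8]
grip_width: 11.4
finger_force: 30.2
time: 5.9
tool_pos: [498.9, -188.1, 138.6]
tcp_rot: [-2.462, -0.001, 0.003]
contact_force: [-0.0, 0.3, -2.8]
grip_width: 11.2
finger_force: 30.3
```

```bash
python3 -m jog '[[0,-2.9,-2.7,0.017,0,0],[0,-4.0,-0.7,0,0,0],[0,0,0,0,0,0]]';  python3 -m jog '[[0,-3.9,-0.6,0,0,0],[0,-4.3,0.1,0,0,0],[0,0,0,0,0,0]]'; python3 -m jog '[[0,-5.5,1.2,0,0,0],[0,-10.8,1.2,0,0,0],[0,0,0,0,0,0]]'
```

```text
time: 6.2
tool_pos: [498.8, -185.3, 145.1]
tcp_rot: [-2.444, -0.001, 0.002]
contact_force: [0.3, 0.9, -3.4]
grip_width: 11.2
finger_force: 30.3
time: 6.5
tool_pos: [498.7, -178.8, 150.9]
tcp_rot: [-2.444, -0.0, 0.002]
contact_force: [-0.0, -0.4, -2.7]
grip_width: 11.5
finger_force: 30.3
time: 6.8
tool_pos: [498.8, -164.0, 160.1]
tcp_rot: [-2.443, -0.001, 0.003]
contact_force: [-0.5, 0.3, -4.0]
grip_width: 11.4
finger_force: 30.4
```

```bash
python3 -m jog '[[0,-13.4,-0.5,0,0,0],[0,-23,-4,0,0,0],[0,-29,-5.3,-0.14,0,0],[0,-21,-7,-0.14,0,0],[0,-8.8,-8.8,-0.14,0,0],[0,-7.5,-9.3,-0.14,0,0],[0,-4.7,0.3,-0.138,0,0],[0,-30,0,0,0,0],[0,-45,0,0,0,-0.06],[0,0,0,0,0,0]]'; python3 - <<'E'
from h import *
c=cam('wrist');o=bot.get_obs();print(o['tool_pos'],o['tcp_rot']);Rm=R.from_euler('xyz',o['tcp_rot']).as_matrix()
print(Rm.T@(np.array([518,138,o['tool_pos'][2]])-o['tool_pos']))
save('w2.png',bot.capture('wrist'))
E
```

```text
time: 7.8
tool_pos: [496.9, -12.4, 249.1]
tcp_rot: [-3.137, 0.0, 0.068]
contact_force: [0.0, 1.3, -3.1]
grip_width: 11.6
finger_force: 30.2
[496.93389003 -12.42311605 249.13516528] [-3.13701414e+00  4.73827227e-04  6.83690292e-02]
[  31.29316299 -148.63105209    0.6656868 ]
```

View pics/w2.png

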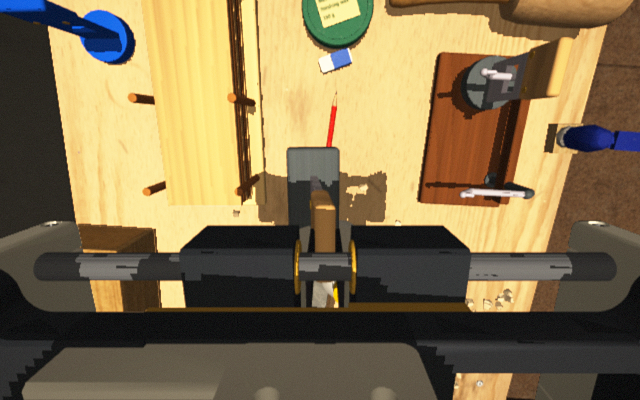

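```bash
python3 -m jog '[[6,-30,0,0,0,0],[8,-40,0,0,0,0],[9,-44,0,0,0,0],[8,-35,0,0,0,0],[0,0,25,0,0,0],[0,0,30,0,0,0],[0,0,14,0,0,0],[0,0,6,0,0,0],[0,0,0,0,0,0],[0,0,0,0,0,0]]'; python3 - <<'E'
from h import *
import cv2
o=bot.get_obs();print(o['tool_pos'],o['tcp_rot'],o['contact_force'])
a=bot.capture('side');b=bot.capture('top');save('s3.png',a);save('t3.png',b)
A=cv2.resize(a[160:310,190:390],(400,300),interpolation=2);B=cv2.resize(b[120:290,220:330],(388,600),interpolation=2)
m=np.zeros((600,788,3),np.uint8);m[:300,:400]=A;m[:,400:]=B;save('m3.png',m)
E
```

```text
time: 8.85
tool_pos: [520.7, 131.8, 174.6]
tcp_rot: [-3.141, -0.002, 0.061]
contact_force: [0.5, 0.1, -3.5]
grip_width: 11.2
finger_force: 29.9
[520.71382067 131.80692226 174.5709033 ] [-3.14148736e+00 -1.60513001e-03  6.09955358e-02] [ 0.45257002  0.09795239 -3.49073055]
```

View pics/m3.png

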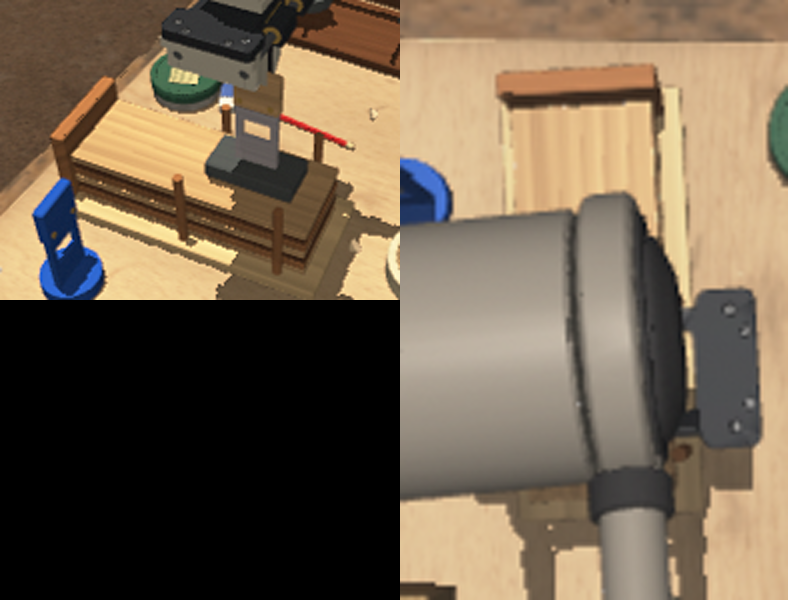

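```bash
python3 - <<'E'
from h import *
np.set_printoptions(precision=1,suppress=True)
c=cam('side')
for q in [(206,168),(297,196)]: print(q,onz(c,(q[0]/2+190,q[1]/2+160),83))
print('top',onz(c,(307/2+190,160/2+160),101))
a=.061
for x,y,z in [(45,23,83),(-45,23,83),(-45,-23,101)]: print(520.5+x*np.cos(a)-y*np.sin(a),132.5+x*np.sin(a)+y*np.cos(a),z)
print(575.2+-55*np.cos(a),141-55*np.sin(a))
E
```

```text
(206, 168) [564.8 155.7  83. ]
(297, 196) [471.8 147.   83. ]
top [476.4 116.9 101. ]
564.0141733896987 158.20051972648085 83
474.18156647423467 152.71392380808973 83
476.9858266103012 106.79948027351917 101
520.3022957738831 137.6470802720943
```

```bash
python3 -m jog '[[0,-5,0,0,0,0],[0,0,4,0,0,0],[0,0,2,0,0,0],[0,0,0,0,0,0]]'
```

```text
time: 9.35
tool_pos: [520.8, 137.9, 169.8]
tcp_rot: [-3.141, -0.004, 0.062]
contact_force: [-3.3, 1.0, 11.3]
grip_width: 11.5
finger_force: 30.0
```

```bash
python3 -m jog '[[0,0,-0.5,0,0,0],[0,0,0,0,0,0]]'; python3 -m jog '[[0,0,0,0,0,0],[0,0,0,0,0,0],[0,0,0,0,0,0]]' 30
```

```text
time: 9.55
tool_pos: [520.7, 137.7, 169.9]
tcp_rot: [-3.141, -0.004, 0.062]
contact_force: [-1.2, 0.6, 7.2]
grip_width: 11.4
finger_force: 30.0
time: 9.85
tool_pos: [519.8, 137.0, 168.0]
tcp_rot: [3.141, -0.0, 0.062]
contact_force: [0.7, -0.1, 0.2]
grip_width: 26.7
finger_force: 0.0
```

```bash
python3 -m jog '[[0,0,-20,0,0,0],[0,0,-40,0,0,0],[0,0,-45,0,0,0],[9,40,0,0,0,0],[10,44,0,0,0,0],[10,44,0,0,0,0],[10,44,0,0,0,0],[10,44,0,0,0,0],[10,44,0,0,0,0],[10,44,0,0,0,0],[7,38,0,0,0,0.05],[0,0,0,0,0,0]]' 48; python3 - <<'E'
from h import *
o=bot.get_obs();print(o['tool_pos'],o['tcp_rot']);Rm=R.from_euler('xyz',o['tcp_rot']).as_matrix()
print(Rm.T@(np.array([617.3,-200.5,131.3])-o['tool_pos']))
E
```

```text
time: 11.05
tool_pos: [616.6, -204.8, 271.1]
tcp_rot: [3.141, 0.002, 0.005]
contact_force: [0.4, 0.4, -0.7]
grip_width: 44.0
finger_force: 0.0
[ 616.64402976 -204.81359233  271.13007482] [3.14057799e+00 1.93248499e-03 5.13235505e-03]
[  0.94831848  -4.45204609 139.82405794]
```

```bash
python3 -m jog '[[0.5,-3.5,40,0,0,0],[0,0,45,0,0,0],[0,0,35,0,0,0],[0,0,15,0,0,0],[0,0,0,0,0,0],[0,0,0,0,0,0]]' 46; python3 - <<'E'
from h import *
o=bot.get_obs();print(o['tool_pos'],o['tcp_rot'],o['contact_force'])
E
```

```text
time: 11.65
tool_pos: [617.6, -195.8, 138.7]
tcp_rot: [3.141, -0.001, 0.012]
contact_force: [0.4, -0.4, -0.0]
grip_width: 42.6
finger_force: 0.0
[ 617.55017628 -195.78449603  138.72061228] [ 3.14129846e+00 -5.70631129e-04  1.23287579e-02] [ 0.42245107 -0.36469265 -0.00187223]
```

```bash
python3 -m jog '[[0,4,4,0,0,0],[0,0,3,0,0,0],[0,0,0,0,0,0]]'; python3 -m jog '[[0,0,0,0,0,0],[0,0,0,0,0,0],[0,0,0,0,0,0],[0,0,0,0,0,0],[0,0,0,0,0,0],[0,0,0,0,0,0]]' 0; python3 - <<'E'
from h import *
o=bot.get_obs();print(o['tool_pos'],o['tcp_rot'],o['contact_force'])
E
```

```text
time: 11.95
tool_pos: [617.3, -200.3, 131.3]
tcp_rot: [3.141, -0.0, 0.012]
contact_force: [-0.3, 0.0, 0.2]
grip_width: 42.5
finger_force: 0.0
time: 12.55
tool_pos: [617.3, -199.6, 131.1]
tcp_rot: [-3.141, -0.0, 0.012]
contact_force: [-0.0, 1.5, 0.9]
grip_width: 11.2
finger_force: 30.0
[ 617.27996529 -199.64237532  131.14000569] [-3.14100281e+00 -1.19657460e-05  1.19102715e-02] [-0.02107925  1.5418556   0.92293468]
```

```bash
python3 -m jog '[[0,0,-2,0,0,0],[0,0,-3,0,0,0],[0,0,-2,0,0,0],[0,0,0,0,0,0]]'; python3 -m jog '[[0,-1.4,0.2,0.105,0,0],[0,1.2,0.6,0.122,0,0],[0,1.2,0.9,0.122,0,0],[0,0.7,1.2,0.105,0,0],[0,0.8,1.4,0.105,0,0],[0,0,0,0,0,0],[0,0,0,0,0,0]]'
```

```text
time: 12.95
tool_pos: [617.3, -200.3, 138.2]
tcp_rot: [3.141, -0.0, 0.012]
contact_force: [-0.1, -0.3, -3.9]
grip_width: 11.6
finger_force: 29.9
time: 13.65
tool_pos: [617.2, -201.8, 132.1]
tcp_rot: [-2.585, 0.001, 0.011]
contact_force: [-0.1, 1.0, -3.7]
grip_width: 11.7
finger_force: 30.0
```

Same state as for the first weight; the same path follows.

```bash
python3 -m jog '[[0,-0.4,2.5,0.105,0,0],[0,-4.7,2.0,0,0,0],[0,0,0,0,0,0]]';  python3 -m jog '[[0,-4.2,1.3,0,0,0],[0,-3.1,-1.8,0.017,0,0],[0,0,0,0,0,0],[0,0,0,0,0,0]]'
```

```text
time: 13.95
tool_pos: [617.5, -193.4, 132.9]
tcp_rot: [-2.481, -0.0, 0.013]
contact_force: [0.2, 1.1, -3.2]
grip_width: 11.5
finger_force: 30.2
time: 14.35
tool_pos: [617.3, -189.1, 137.7]
tcp_rot: [-2.462, -0.001, 0.012]
contact_force: [0.0, 0.3, -3.9]
grip_width: 11.5
finger_force: 30.2
```

```bash
python3 -m jog '[[0,-2.9,-2.7,0.017,0,0],[0,-4.0,-0.7,0,0,0],[0,0,0,0,0,0]]';  python3 -m jog '[[0,-3.9,-0.6,0,0,0],[0,-4.3,0.1,0,0,0],[0,0,0,0,0,0]]'; python3 -m jog '[[0,-5.5,1.2,0,0,0],[0,-10.8,1.2,0,0,0],[0,0,0,0,0,0]]'
```

```text
time: 14.65
tool_pos: [617.3, -185.9, 144.8]
tcp_rot: [-2.444, -0.001, 0.012]
contact_force: [0.1, 0.2, -3.3]
grip_width: 10.9
finger_force: 30.3
time: 14.95
tool_pos: [617.2, -179.4, 150.7]
tcp_rot: [-2.444, -0.001, 0.012]
contact_force: [-0.1, -0.3, -3.8]
grip_width: 11.3
finger_force: 30.3
time: 15.25
tool_pos: [617.2, -164.4, 160.1]
tcp_rot: [-2.444, -0.001, 0.013]
contact_force: [0.9, -1.4, -4.9]
grip_width: 11.6
finger_force: 30.5
```

```bash
python3 -m jog '[[0,-13.4,-0.5,0,0,0],[0,-23,-4,0,0,0],[0,-29,-5.3,-0.14,0,0],[0,-21,-7,-0.14,0,0],[0,-8.8,-8.8,-0.14,0,0],[0,-7.5,-9.3,-0.14,0,0],[0,-4.7,0.3,-0.138,0,0],[0,-30,0,0,0,0],[0,-45,0,0,0,-0.05],[4,-45,0,0,0,0],[4,-40,0,0,0,0],[0,0,0,0,0,0]]'; python3 -m jog '[[0,0,0,0,0,0]]'; python3 - <<'E'
from h import *
o=bot.get_obs();print(o['tool_pos'],o['tcp_rot']);Rm=R.from_euler('xyz',o['tcp_rot']).as_matrix()
print(Rm.T@(np.array([639,145,175])-o['tool_pos']))
E
```

```text
time: 16.45
tool_pos: [616.4, 73.7, 249.7]
tcp_rot: [-3.136, -0.001, 0.068]
contact_force: [-0.1, 0.3, -4.3]
grip_width: 11.4
finger_force: 30.0
time: 16.55
tool_pos: [616.9, 68.4, 249.4]
tcp_rot: [-3.141, -0.0, 0.064]
contact_force: [-0.9, 0.0, -3.7]
grip_width: 11.4
finger_force: 30.0
[616.94099479  68.41468001 249.39207446] [-3.14072557e+00 -4.45767736e-04  6.44207477e-02]
[ 26.91035578 -74.94184177  74.46908617]
```

```bash
python3 -m jog '[[12,-35,0,0,0,0],[15,-40,0,0,0,0],[0,0,25,0,0,0],[0,0,30,0,0,0],[0,0,14,0,0,0],[0,0,4,0,0,0],[0,0,0,0,0,0],[0,0,0,0,0,0]]'
```

```text
time: 17.35
tool_pos: [640.9, 142.3, 176.9]
tcp_rot: [-3.141, -0.002, 0.061]
contact_force: [0.4, 0.2, -4.5]
grip_width: 11.3
finger_force: 29.9
```

```bash
python3 -m jog '[[0,-2,3,0,0,0],[0,0,2,0,0,0],[0,0,0,0,0,0],[0,0,0,0,0,0]]'
```

```text
time: 17.75
tool_pos: [640.0, 144.7, 170.3]
tcp_rot: [3.142, -0.0, 0.062]
contact_force: [0.4, -0.4, -3.7]
grip_width: 11.5
finger_force: 29.9
```

```bash
python3 -m jog '[[0,0,1,0,0,0],[0,0,0,0,0,0]]';python3 -m jog '[[0,0,0.7,0,0,0],[0,0,0,0,0,0]]'
```

```text
time: 17.95
tool_pos: [640.3, 144.8, 169.7]
tcp_rot: [-3.141, -0.001, 0.062]
contact_force: [0.2, 0.1, -1.1]
grip_width: 11.4
finger_force: 29.9
time: 18.15
tool_pos: [640.5, 144.9, 169.6]
tcp_rot: [-3.141, -0.002, 0.062]
contact_force: [-1.1, 1.6, 4.1]
grip_width: 11.5
finger_force: 30.0
```

Standing on the boards; release and retreat upward and aside.

```bash
python3 -m jog '[[0,0,0,0,0,0],[0,0,0,0,0,0],[0,0,0,0,0,0],[0,0,-10,0,0,0],[0,0,-35,0,0,0],[0,0,-45,0,0,0],[0,0,-20,0,0,0],[0,40,0,0,0,0],[0,45,0,0,0,0],[0,45,0,0,0,0],[0,45,0,0,0,0],[0,30,0,0,0,0]]' 30; python3 -m jog '[[0,45,0,0,0,0],[0,45,0,0,0,0],[0,0,0,0,0,0]]'; python3 - <<'E'
from h import *
import cv2
a=bot.capture('side');b=bot.capture('top')
A=cv2.resize(a[150:320,180:400],(480,371),interpolation=2);B=cv2.resize(b[120:290,220:320],(312,530),interpolation=2)
m=np.zeros((530,792,3),np.uint8);m[:371,:480]=A;m[:,480:]=B;save('m4.png',m)
E
```

```text
time: 19.35
tool_pos: [652.6, -63.3, 279.2]
tcp_rot: [3.14, -0.001, 0.06]
contact_force: [-0.1, 0.3, -0.2]
grip_width: 27.6
finger_force: 0.0
time: 19.65
tool_pos: [657.8, -156.2, 278.2]
tcp_rot: [3.139, 0.001, 0.055]
contact_force: [0.2, 1.7, 0.4]
grip_width: 27.8
finger_force: 0.0
```

View pics/m4.png

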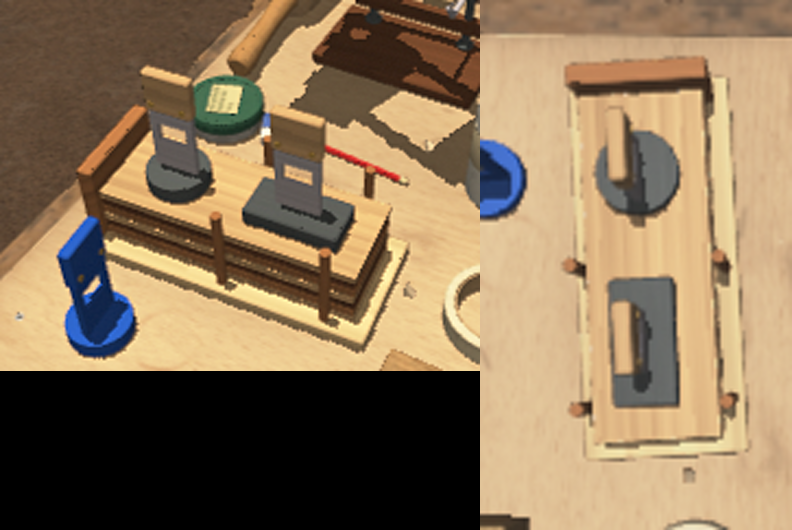

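```bash
python3 -c "
from plant import bot
print(bot.close_job())"
```

```text
the job is handed in; nothing more can be done
None
```

Both weights are off their hooks and standing upright on the boards: the round one on the stop-block half, the long one lengthways on the other half, each about 3 mm off the centre line in the last picture. I handed the job in at about 20 s, and no verdict came back.

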